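# Vent and unclamp the bottle tester through its valve guards

### The job

Free the bottle in the cap torque tester: with the fingertips reach down through the window of the guard and press the ball-ended lever (the air vent) fully down to its stop, and only after that press the broad flat paddle lever (the jaw release) in the other guard fully down in the same way. Only press: do not touch either guard or the tester, pick nothing up, and leave the bottles, the cap and the screwdriver standing or lying where they are; both levers stay down by themselves, so finish clear of everything.

Things in the scene. Friction and masses are not known exactly. Their poses are not given: they have to be found in the camera images.
- vent_guard: White guard plate, 170 x 170 x 5 mm, with a 90 x 90 mm window, over the vent lever. Origin: window centre at the plate's top face, 105 mm above the bench; z up, window sides along x and y; plate from -63 to +107 mm in x, +-85 mm in y. Below it steel fence bars close all four sides down to a white housing (170 x 170 x 36 mm), so the window is the only way in. Fixed.
- clamp_guard: The same guard, housing and window (same sizes and origin) over the jaw-release valve. The two valves stand left and right on the bench, either way round, each turned up to 30 degrees.
- vent_pad (a point): Top of the black ball (28 mm across) at the end of the vent lever's slim round steel rod, seen through the vent guard's window. The point moves with the lever: about 98 mm above the bench with the lever up and 71 mm when fully down.
- clamp_pad (a point): Centre of the top face of the black flat paddle (44 mm along the lever, 52 mm across, 10 mm thick) at the end of the jaw-release lever, seen through the clamp guard's window. About 91 mm above the bench with the lever up and 63 mm when fully down.
- vent_lever (a joint): Vent lever angle: 0 = up (0.36 rad above level), 0.34 rad = down on its stop. Hinged 82 mm from the window centre towards the guard's +x, 55 mm above the bench; the pad, 85 mm from the hinge, drifts up to 10 mm towards the guard's -x on the way down. No spring: moves at about 5 N on the pad, stays where left. Starts at 0 to 0.07 rad.
- clamp_lever (a joint): Angle of the jaw-release lever, built alike: 0 = up, 0.34 rad = fully down on its stop, about 5 N, stays where it is left. It drives both jaws of the tester.
- jaw_left (a joint): Opening of one jaw of the tester: 0 = against the bottle, about 12 mm (0.012 m) when the jaw-release lever is fully down; the jaws follow the lever by themselves.
- jaw_right (a joint): Opening of the opposite jaw, moving the same way.
- tester: Cap torque tester, fixed to the bench beyond the valves: white case 170 x 380 x 90 mm, a round aluminium table (160 mm across, its top 102 mm above the bench) with two aluminium jaws carrying yellow posts, and a white keypad box. Origin: centre of its underside; z up.
- test_bottle: Capped clear bottle, 62 mm across and 150 mm tall, standing on the tester's table between the jaws. Origin: centre of its underside; z up its axis.
- spare_bottle: Bystander: capped clear bottle, 60 mm across and 150 mm tall, standing on the bench between the two valves. Origin: centre of its underside; z up its axis.
- screw_cap: Bystander: loose white cap, 32 mm across and 20 mm tall, on the bench. Origin: centre of its underside.
- screwdriver: Bystander: screwdriver lying on the bench to the right of the valves, along its own x.
Not all that is in view belongs to the job. What is shaped like the test_bottle but black, blue or yellow is not meant.

How it is judged:
On the way, in this order (a step that is already met when the one before it is completed fails the run):
1. the ball-ended vent lever is pressed fully down while the paddle lever is still up (value of joint vent_lever above 0.3 rad and value of joint clamp_lever below 0.12 rad), for 0.2 s.
2. the paddle lever is pressed fully down (value of joint clamp_lever above 0.3 rad), for 0.2 s.
At the end, for the whole second after the job is handed in: Both levers are down to within 0.04 rad of their stops (over 0.30 rad), both jaws are open by more than 9 mm, both bottles stand upright (within 0.1 rad), and the bottles, cap and screwdriver are at rest within 15 mm of where they started (value of joint each of vent_lever, clamp_lever above 0.3 rad and value of joint each of jaw_left, jaw_right above 0.009 m and angle between each of test_bottle, spare_bottle's own z axis and vertical below 0.1 rad and distance of each of test_bottle, spare_bottle, screw_cap, screwdriver from where it was at the start of the episode below 0.015 m and linear speed of each of test_bottle, spare_bottle, screw_cap, screwdriver below 0.02 m/s); the robot touches nothing.
It fails at once if the robot touches the guard of the vent lever (over 0.5 N) (contact force between any of the fingers, the arm and vent_guard above 0.5 N).
It fails at once if the robot touches the guard of the paddle lever (over 0.5 N) (contact force between any of the fingers, the arm and clamp_guard above 0.5 N).
It fails at once if the paddle lever is pressed before the vent lever is down (value of joint clamp_lever above 0.15 rad and value of joint vent_lever below 0.28 rad).
It fails at once if the robot touches the tester (over 0.5 N) (contact force between any of the fingers, the arm and tester above 0.5 N).
It fails at once if a bottle, the cap or the screwdriver is moved, tipped or lifted by more than 20 mm (distance of any of test_bottle, spare_bottle, screw_cap, screwdriver from where it was at the start of the episode above 0.02 m).
It also fails if it takes over 48 s, if anything falls off the work surface, if the arm or the gripper's body presses on something with over 40 N, if the wrist force passes 120 N, or if a joint passes its speed limit or range.

### The arm

A 6-joint arm with a two-finger parallel gripper is mounted at the origin on the work surface. World frame = base frame: x ahead of the robot, y to its left, z up, the work surface at z = 0. Lengths are in m, angles in rad, forces in N, time in s.
With the tool pointing down it reaches from about 0.375 to 0.925 m from the base axis. Payload 5.7 kg.
Tool frame: the origin (TCP) lies at the very end of the fingers, on their centre line; the grasp point (between the pads) lies 19 mm behind it; z points along the fingers, y is the line along which they close (so a half turn about z gives the same grasp; the last joint's range is limited). The gripper opens to 88 mm and grips with 3 to 60 N. Pads are 20 mm wide; open, the fingers measure 115 mm over their backs; the gripper's body (75 mm by 178 mm) begins 61 mm behind the grasp point.
Start: joints at [-1.427, 0.359, 1.51, -0, 1.272, -0.115], TCP at [0.154, -0.58, 0.192] pointing down, gripper open.
Joint ranges: [-2.97, 2.97], [-1.01, 2.36], [0.21, 2.38], [-0.96, 4.11], [0.2, 2.71], [-2.98, 2.98]. Speed limits (rad/s): [2.39, 2.39, 3.14, 3.14, 3.14, 3.14].

### API

Orientations are given as a rotation vector (axis times angle).
In Python, from workcell import r gives the robot as it stands.
- The arm moves only by the tool apply_moves, never from a script. Its argument "series" is a list of rows, each an object with "delta_rot": the turn, a rotation vector about the tool's x, y, z in degrees, a list of three; "translation": the shift along the tool's x, y, z in mm, a list of three; "claw": the closure in counts, from 0 (fully open) to 255 (shut). In form: [{"delta_rot": [wx, wy, wz], "translation": [tx, ty, tz], "claw": claw}, ...]. A call has 1 to 20 rows; each row is the pose to reach, as a shift and turn from the pose commanded when the call began, along the tool's axes at that moment; what a row does not reach only later rows make up. A row lasts 1/8 s, in which the tool goes at most 62.5 mm and 10.7 degrees, less where a joint would pass 70% of its speed; a pose out of reach is approached as far as the arm can. A call with a gripper value outside its range is refused whole. The fingers move at their own pace and stop on an object; the grip force is fixed at half the most. Time passes only in rows, so rows that repeat a pose let the fingers close. It gives the time, the measured TCP pose, the force, the opening and the grip force at its end, in the units of the state.
- r.state(): the state, without advancing time (a new reading comes with each control period).
- r.snapshot(name): name is "scene" or "side" or "wrist"; returns the picture (480x640x3 uint8, red, green, blue); there is no depth.
- r.calibration(name): a dict with "intrinsics" (3x3 intrinsics, pixels), "R" (3x3) and "t" (3): a world point X has camera coordinates R X + t. Camera axes: x right, y down, z forward; pixel columns grow to the right and rows downward; lengths in m; the calibration is good to about 2 mm. A picture is of the moment at which its call begins: read the wrist's pose just before it. calibration takes no time and is no camera call; for the wrist camera it gives the pose at the moment of the call.
- r.finish_job(): hands the job in; it is judged then, once.
The state is a dict: "t": time; "q": joint angles; "qvel": joint speeds; "joint_efforts": joint torques, N m; "eef_pos": TCP position; "orientation": TCP orientation; "ft_force": force on the tool from outside, world axes, zero at the start; "ft_torque": the same for the moment, N m; "finger_gap": finger opening in m; "grip_force": force on a finger pad.
Only numpy, scipy, OpenCV 4.12 (cv2) and the standard library are available. Lean on these libraries where they do the work, as an engineer would, in place of code of your own. Each camera call takes 0.05 s, during which the arm holds its last target. There are 200 camera calls.

## Working session

There is one attempt and no reset: what is moved stays moved. The work goes in short steps, Python scripts to look and compute and a tool call to move; the robot and the scene stay as the last step left them, time stands still between calls to the robot, and variables do not carry over. Pictures are saved under pics/ and viewed, at most 10 in all, crops included, and the job is handed in when it is done.

Besides the shell and the picture viewer there is one more tool, called after ">>>" as name([rows], argument=value, ...), one row to a line, values as JSON. apply_moves: Moves the arm, as the interface text tells. Its arguments: {"type":"object","properties":{"series":{"type":"array"}},"required":["series"]}

```bash
mkdir -p pics; ls
python3 - <<'E'
from workcell import r
import cv2,numpy as np
s=r.state();print(s['t'],s['eef_pos'],s['orientation'],s['finger_gap'])
for n in("scene","side"):
    cv2.imwrite(f"pics/{n}0.png",r.snapshot(n)[:,:,::-1]);c=r.calibration(n);print(n,c)
E
```

```text
pics
0.0 [ 0.15342857 -0.57930882  0.19143952] [-3.11358438e+00 -4.05150903e-01  3.83199168e-05] 0.0877607598367473
scene {'intrinsics': array([[496.69133835,   0.        , 309.01163847],
       [  0.        , 496.69133835, 248.37551648],
       [  0.        ,   0.        ,   1.        ]]), 'R': array([[-0.01327553,  0.99977   , -0.01684335],
       [ 0.56449057, -0.00641031, -0.82541462],
       [-0.82533275, -0.02046573, -0.56427564]]), 't': array([ 0.12205859, -0.26008946,  1.51622592])}
side {'intrinsics': array([[543.69039555,   0.        , 311.39177895],
       [  0.        , 543.69039555, 239.70626488],
       [  0.        ,   0.        ,   1.        ]]), 'R': array([[-0.82294615, -0.5680785 , -0.00681574],
       [-0.27698877,  0.41167617, -0.86821653],
       [ 0.49602102, -0.71260757, -0.49613869]]), 't': array([0.41184439, 0.28202036, 0.73983441])}
```

View pics/scene0.png

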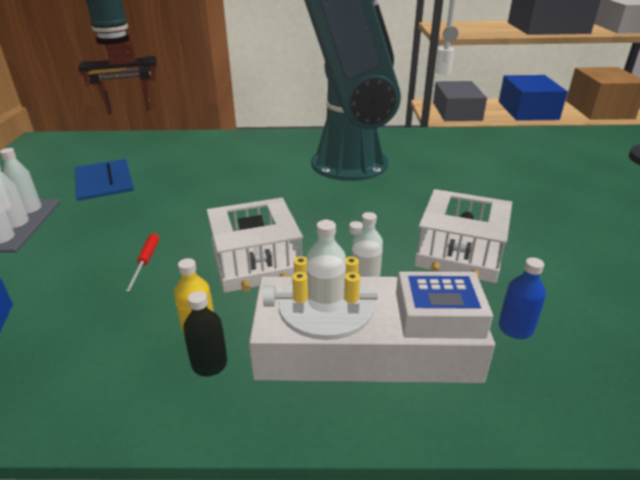

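View pics/side0.png

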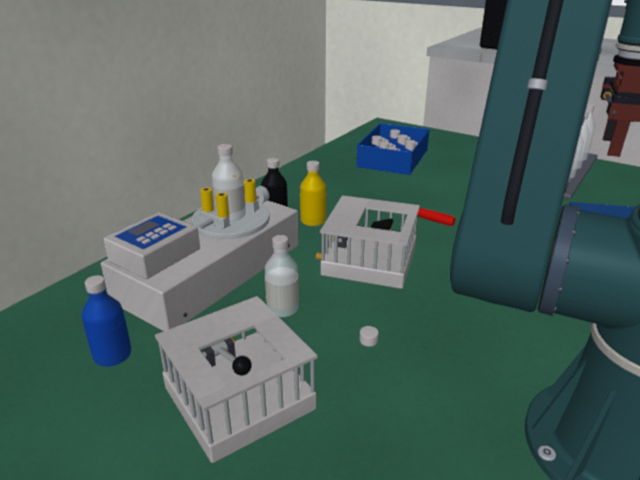

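The scene view shows the paddle guard at about (255,220) (right side, y<0) and the ball guard at about (468,215) (y>0). The spare bottle is between them at (368,250) and the tester sits beyond. The side view agrees: ball at (242,366), paddle at (382,224), cap at (369,336).

```bash
cat > h.py <<'E'
import numpy as np,cv2
from workcell import r
from scipy.spatial.transform import Rotation as Ro
def ray(c,uv,z):
    d=c['R'].T@np.linalg.inv(c['intrinsics'])@np.array([uv[0],uv[1],1.]);o=-c['R'].T@c['t']
    return o+d*(z-o[2])/d[2]
def proj(c,X):
    p=c['intrinsics']@(c['R']@np.array(X)+c['t']);return p[:2]/p[2]
def tool(delta_world):  # mm in tool axes
    s=r.state();return Ro.from_rotvec(s['orientation']).inv().apply(delta_world)*1000
E
python3 - <<'E'
from h import *
np.set_printoptions(precision=3,suppress=True)
c=r.calibration("scene");d=r.calibration("side")
for n,P in dict(clamp=[(207,210),(291,200),(301,236),(218,250)],vent=[(429,192),(512,204),(505,243),(421,230)]).items():
    for p in P: print(n,ray(c,p,.105))
for n,P in dict(vent=[(157,351),(258,302),(315,354),(206,407)],clamp=[(333,197),(420,204),(413,247),(322,237)]).items():
    for p in P: print('side',n,ray(d,p,.105))
print('ball',ray(d,(242,366),.084),'paddle',ray(d,(382,225),.09),ray(c,(250,222),.09))
print('spare',ray(d,(281,240),.15),ray(c,(369,217),.15),'cap',ray(d,(369,342),0))
print('tester corners',[ray(c,p,.09) for p in((258,281),(253,348),(484,348))],'test bottle',ray(c,(326,226),.252))
E
```

```text
clamp [ 0.462 -0.337  0.105]
clamp [ 0.42  -0.155  0.105]
clamp [ 0.569 -0.129  0.105]
clamp [ 0.617 -0.287  0.105]
vent [0.388 0.159 0.105]
vent [0.447 0.328 0.105]
vent [0.599 0.265 0.105]
vent [0.55  0.113 0.105]
side vent [0.561 0.291 0.105]
side vent [0.517 0.123 0.105]
side vent [0.375 0.172 0.105]
side vent [0.432 0.327 0.105]
side clamp [ 0.627 -0.269  0.105]
side clamp [ 0.455 -0.342  0.105]
side clamp [ 0.389 -0.169  0.105]
side clamp [ 0.549 -0.107  0.105]
ball [0.459 0.23  0.084] paddle [ 0.49  -0.239  0.09 ] [ 0.489 -0.241  0.09 ]
spare [0.558 0.008 0.15 ] [0.573 0.004 0.15 ] cap [ 0.382 -0.002  0.   ]
tester corners [array([ 0.694, -0.203,  0.09 ]), array([ 0.86 , -0.195,  0.09 ]), array([0.861, 0.156, 0.09 ])] test bottle [ 0.769 -0.082  0.252]
```

>>> apply_moves([
  {"delta_rot":[0,0,0],"translation":[0,0,-60],"claw":255},
  {"delta_rot":[0,0,0],"translation":[0,0,-120],"claw":255},
  {"delta_rot":[0,0,0],"translation":[0,0,-170],"claw":255},
  {"delta_rot":[0,0,-3],"translation":[60,-44,-170],"claw":255},
  {"delta_rot":[0,0,-6],"translation":[120,-88,-170],"claw":255},
  {"delta_rot":[0,0,-6],"translation":[180,-132,-170],"claw":255},
  {"delta_rot":[0,0,-6],"translation":[240,-176,-170],"claw":255},
  {"delta_rot":[0,0,-6],"translation":[300,-220,-170],"claw":255},
  {"delta_rot":[0,0,-6],"translation":[368,-269,-170],"claw":255},
  {"delta_rot":[0,0,-6],"translation":[368,-269,-170],"claw":255},
  {"delta_rot":[0,0,-6],"translation":[368,-269,-170],"claw":255},
  {"delta_rot":[0,0,-6],"translation":[368,-269,-170],"claw":255},
  {"delta_rot":[0,0,-6],"translation":[368,-269,-170],"claw":255},
])

```text
t: 1.72
eef_pos: [0.4396, -0.227, 0.3621]
orientation: [3.09, 0.566, -0.002]
ft_force: [0.0, 0.1, -1.1]
finger_gap: 0.0001
grip_force: 0.0
```

Run:
```python
from h import *
np.set_printoptions(precision=4,suppress=True)
s=r.state();c=r.calibration("wrist");print(s['t'],s['eef_pos'],s['orientation'],s['finger_gap'],s['q'],c)
np.savez('w1.npz',**c)
cv2.imwrite("pics/w1.png",r.snapshot("wrist")[:,:,::-1])
```

```text
1.725 [ 0.4396 -0.227   0.3621] [ 3.09    0.566  -0.0015] 0.00013927618151312688 [-0.6157  0.0884  1.4576 -0.0008  1.5961  0.5928] {'intrinsics': array([[358.5812,   0.    , 321.3831],
       [  0.    , 358.5812, 235.5569],
       [  0.    ,   0.    ,   1.    ]]), 'R': array([[ 0.3547, -0.935 , -0.0001],
       [-0.8937, -0.339 ,  0.2939],
       [-0.2748, -0.1041, -0.9558]]), 't': array([-0.3687,  0.2312,  0.6498])}
```

View pics/w1.png

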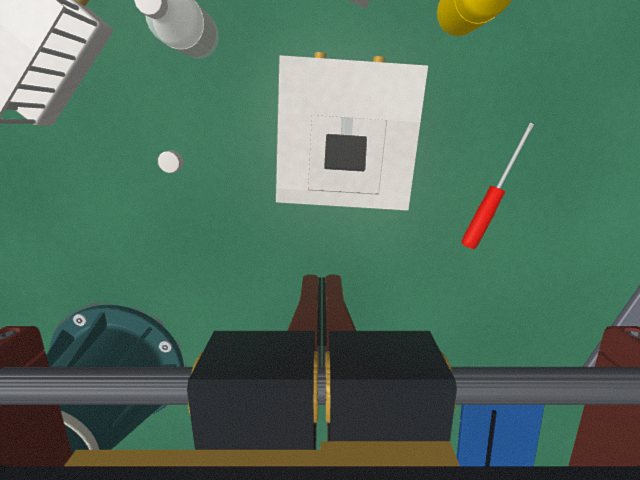

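The wrist view shows the clamp plate with corners (280,56), (428,66), (408,210), (277,203). Its window has corners near (312,115), (386,120), (379,193), (309,190), and the paddle is centred at (345,152). I'll measure these next.

Run:
```python
from h import *
np.set_printoptions(precision=4,suppress=True)
c=dict(np.load('w1.npz'))
P=[ray(c,p,.105) for p in((280,56),(428,66),(408,210),(277,203))];print(np.array(P))
W=[ray(c,p,.105) for p in((312,115),(386,120),(379,193),(309,190))];print(np.array(W),np.mean(W,0))
g=cv2.cvtColor(cv2.imread('pics/w1.png'),6);m=np.uint8(g<75)*255;m[:100]=0;m[190:]=0;m[:,:315]=0;m[:,380:]=0
(cx,cy),sz,a=cv2.minAreaRect(cv2.findNonZero(m));print(cx,cy,sz,a)
print('pad',ray(c,(cx,cy),.091))
f=(P[0]+P[1]-P[2]-P[3]);print('yaw',np.degrees(np.arctan2(f[1],f[0])))
g=W[0]+W[1]-W[2]-W[3];print('yawW',np.degrees(np.arctan2(g[1],g[0])))
```

```text
[[ 0.5695 -0.1282  0.105 ]
 [ 0.6196 -0.2895  0.105 ]
 [ 0.4584 -0.339   0.105 ]
 [ 0.4076 -0.1794  0.105 ]]
[[ 0.5229 -0.1841  0.105 ]
 [ 0.5488 -0.2684  0.105 ]
 [ 0.4654 -0.2955  0.105 ]
 [ 0.4377 -0.2117  0.105 ]] [ 0.4937 -0.2399  0.105 ]
345.1342468261719 152.35215759277344 (39.61021423339844, 33.74665451049805) 3.5763344764709473
pad [ 0.4961 -0.2381  0.091 ]
yaw 17.308418483190405
yawW 17.97662950882457
```

>>> apply_moves([
  {"delta_rot":[0,0,5],"translation":[17,-56,0],"claw":255},
  {"delta_rot":[0,0,10],"translation":[35,-112,0],"claw":255},
  {"delta_rot":[0,0,15],"translation":[52,-168,0],"claw":255},
  {"delta_rot":[0,0,20],"translation":[70,-224,0],"claw":255},
  {"delta_rot":[0,0,25],"translation":[87,-280,0],"claw":255},
  {"delta_rot":[0,0,30],"translation":[105,-336,0],"claw":255},
  {"delta_rot":[0,0,35],"translation":[122,-392,0],"claw":255},
  {"delta_rot":[0,0,39],"translation":[140,-452,0],"claw":255},
  {"delta_rot":[0,0,39],"translation":[140,-452,0],"claw":255},
  {"delta_rot":[0,0,39],"translation":[140,-452,0],"claw":255},
  {"delta_rot":[0,0,39],"translation":[140,-452,0],"claw":255},
  {"delta_rot":[0,0,39],"translation":[140,-452,0],"claw":255},
  {"delta_rot":[0,0,39],"translation":[140,-452,0],"claw":255},
])

```text
t: 3.4
eef_pos: [0.4109, 0.2456, 0.3624]
orientation: [-3.102, 0.499, -0.0]
ft_force: [-0.5, 0.4, 0.2]
finger_gap: 0.0004
grip_force: 0.0
```

Run:
```python
from h import *
np.set_printoptions(precision=4,suppress=True)
s=r.state();c=r.calibration("wrist");print(s['t'],s['eef_pos'],s['orientation'],s['q'],s['qvel'])
np.savez('w2.npz',**c)
cv2.imwrite("pics/w2.png",r.snapshot("wrist")[:,:,::-1])
```

```text
3.4 [0.4109 0.2456 0.3624] [-3.1016  0.4986 -0.0003] [0.3942 0.0615 1.4865 0.     1.5933 2.2838] [0.0097 0.0016 0.0002 0.002  0.0008 0.0005]
```

View pics/w2.png

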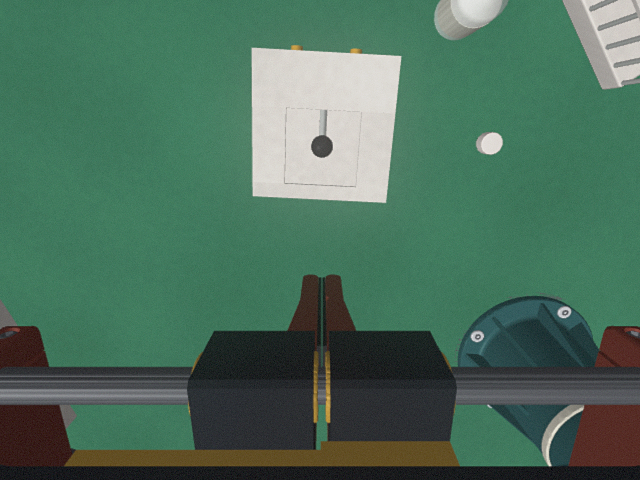

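The wrist view shows the ball at (321,146). The window corners are near (286,107), (361,111), (356,186), (285,183), and the plate corners are (252,48), (401,57), (386,203), (253,195).

Run:
```python
from h import *
np.set_printoptions(precision=4,suppress=True)
c=dict(np.load('w2.npz'))
P=[ray(c,p,.105) for p in((252,48),(401,57),(386,203),(253,195))]
W=[ray(c,p,.105) for p in((286,107),(361,111),(356,186),(285,183))];w=np.mean(W,0)
f=(P[0]+P[1]-P[2]-P[3]);a=np.arctan2(f[1],f[0]);u=np.array([np.cos(a),np.sin(a),0])
b=ray(c,(321.5,146.3),.084)
print('win',w,'yaw',np.degrees(a),'ball',b,'plate-based',np.mean(P,0)-.022*u)
T=np.array([*(b-.005*u)[:2],.115]);print('T',T,'tool mm',tool(T-r.state()['eef_pos']),Ro.from_rotvec(r.state()['orientation']).as_matrix())
```

```text
win [0.4635 0.2275 0.105 ] yaw -21.03923426168871 ball [0.4644 0.2278 0.084 ] plate-based [0.4625 0.2277 0.105 ]
T [0.4598 0.2296 0.115 ] tool mm [ 51.481    0.0753 247.4179] [[ 0.9497 -0.3131  0.0002]
 [-0.3131 -0.9497  0.0002]
 [ 0.0002 -0.0002 -1.    ]]
```

>>> apply_moves([
  {"delta_rot":[0,0,0],"translation":[51,0,0],"claw":255},
  {"delta_rot":[0,0,0],"translation":[51,0,60],"claw":255},
  {"delta_rot":[0,0,0],"translation":[51,0,120],"claw":255},
  {"delta_rot":[0,0,0],"translation":[51,0,180],"claw":255},
  {"delta_rot":[0,0,0],"translation":[51,0,220],"claw":255},
  {"delta_rot":[0,0,0],"translation":[51,0,245],"claw":255},
  {"delta_rot":[0,0,0],"translation":[51,0,245],"claw":255},
  {"delta_rot":[0,0,0],"translation":[51,0,245],"claw":255},
  {"delta_rot":[0,0,0],"translation":[51,0,245],"claw":255},
])

```text
t: 4.58
eef_pos: [0.4603, 0.231, 0.1188]
orientation: [-3.101, 0.496, -0.004]
ft_force: [-0.3, 0.2, -0.5]
finger_gap: 0.0005
grip_force: 0.0
```

Run:
```python
from h import *
s=r.state();print(s['t'],s['eef_pos'],s['ft_force'])
cv2.imwrite("pics/sd1.png",cv2.resize(r.snapshot("side")[230:430,100:380,::-1],None,fx=2.5,fy=2.5))
```

```text
4.575 [0.46029102 0.2309672  0.11877896] [-0.3338092   0.24508451 -0.45703562]
```

View pics/sd1.png

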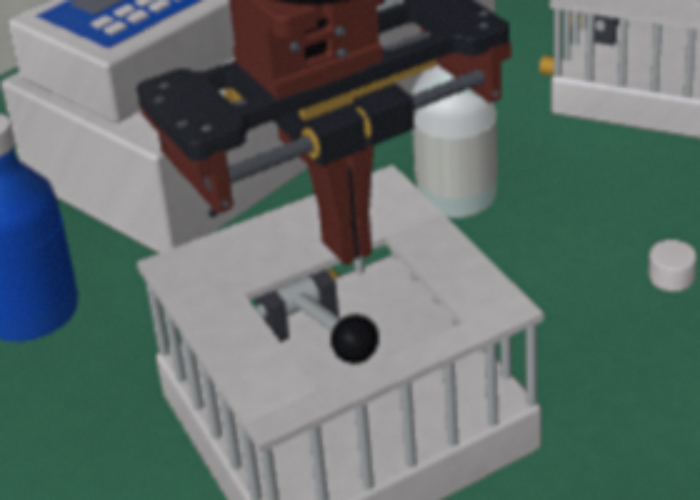

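The crop shows the fingertips just above the window at about (352,264), with the ball below at (355,338). I'll check this against the calibration.

Run:
```python
from h import *
d=r.calibration('side');t=r.state()['eef_pos']
f=lambda X:(proj(d,X)-[100,230])*2.5
print('tip',f(t),'ball@wrist est',f([.4644,.2278,.084]),'window', f([.4635,.2275,.105]))
u=np.array([.933,-.359,0]);v=np.array([.359,.933,0])
print([f(np.array([.463,.2276,.105])+a*.045*u+b*.045*v) for a,b in((1,1),(1,-1),(-1,-1),(-1,1))])
```

```text
tip [348.06167982 291.91058303] ball@wrist est [350.52166966 333.36665093] window [349.39435667 305.14957307]
[array([241.39962769, 292.04682052]), array([381.68662436, 234.53409805]), array([461.55542621, 319.51597374]), array([313.31661157, 387.64664402])]
```

Run:
```python
from h import *
c=r.calibration('wrist');s=r.state()
R=Ro.from_rotvec(s['orientation']).as_matrix()
for k in(0,.01,.019,.03): print(k,proj(c,s['eef_pos']-k*R[:,2]))
i=r.snapshot("side");a=cv2.resize(i[300:375,200:290,::-1],None,fx=6,fy=6,interpolation=cv2.INTER_NEAREST)
w=r.snapshot("wrist")[100:330,250:400,::-1];w=cv2.resize(w,(293,450))
cv2.imwrite("pics/z1.png",np.hstack([a,w]))
d=r.calibration('side');print((proj(d,s['eef_pos'])-[200,300])*6)
```

```text
0 [320.97522832 273.63880806]
0.01 [320.93825945 280.82195888]
0.019 [320.90178101 287.90981627]
0.03 [320.85240619 297.50347571]
[235.34803157 280.58539928]
```

View pics/z1.png

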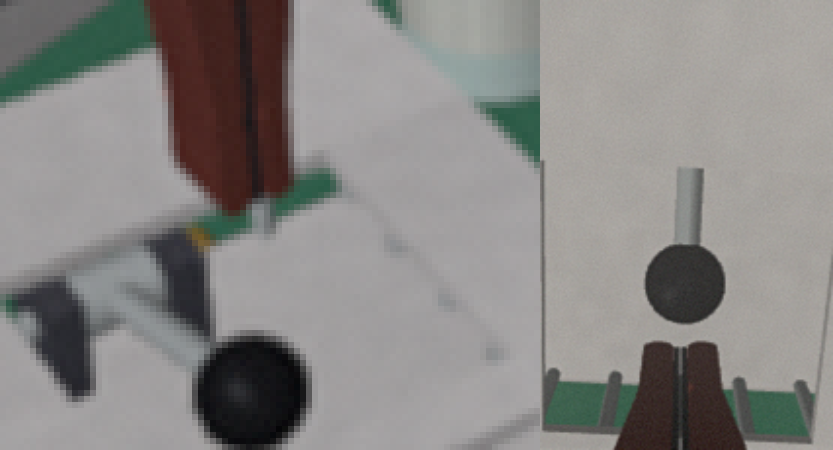

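The side view puts the visible finger ends about 15–20 mm higher than the stated TCP, so I'll press in small steps and watch the force.

>>> apply_moves([
  {"delta_rot":[0,0,0],"translation":[0,0,5],"claw":255},
  {"delta_rot":[0,0,0],"translation":[0,0,10],"claw":255},
  {"delta_rot":[0,0,0],"translation":[0,0,15],"claw":255},
  {"delta_rot":[0,0,0],"translation":[0,0,20],"claw":255},
  {"delta_rot":[0,0,0],"translation":[0,0,25],"claw":255},
  {"delta_rot":[0,0,0],"translation":[0,0,30],"claw":255},
])

```text
t: 5.48
eef_pos: [0.459, 0.2306, 0.0869]
orientation: [-3.102, 0.496, 0.0]
ft_force: [1.0, 0.2, -0.1]
finger_gap: 0.0003
grip_force: 0.0
```

Run:
```python
from h import *
s=r.state();print(s['t'],s['eef_pos'],s['ft_force'])
i=r.snapshot("side");a=cv2.resize(i[300:400,190:300,::-1],None,fx=5,fy=5)
cv2.imwrite("pics/z2.png",a)
d=r.calibration('side');print((proj(d,s['eef_pos'])-[190,300])*5)
```

```text
5.475 [0.45901591 0.23058393 0.08690986] [ 1.00546961  0.21798169 -0.12460429]
[258.30758169 322.0902525 ]
```

View pics/z2.png

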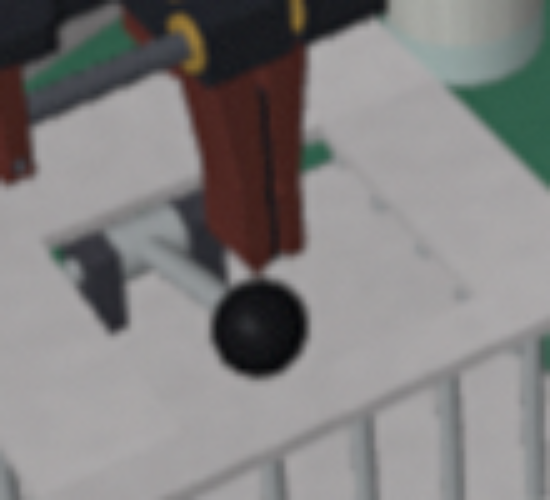

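The crop shows the tips just short of the ball at (258,270). There is no contact force yet, so I'll continue down.

>>> apply_moves([
  {"delta_rot":[0,0,0],"translation":[0,0,4],"claw":255},
  {"delta_rot":[0,0,0],"translation":[0,0,8],"claw":255},
  {"delta_rot":[0,0,0],"translation":[0,0,12],"claw":255},
  {"delta_rot":[0,0,0],"translation":[0,0,16],"claw":255},
  {"delta_rot":[0,0,0],"translation":[0,0,16],"claw":255},
])

```text
t: 6.15
eef_pos: [0.4587, 0.2305, 0.0709]
orientation: [3.102, -0.496, -0.001]
ft_force: [-0.7, -0.7, 0.6]
finger_gap: 0.0004
grip_force: 0.0
```

>>> apply_moves([
  {"delta_rot":[0,0,0],"translation":[0,0,4],"claw":255},
  {"delta_rot":[0,0,0],"translation":[0,0,8],"claw":255},
])

```text
t: 6.4
eef_pos: [0.4586, 0.2309, 0.0633]
orientation: [-3.102, 0.497, 0.001]
ft_force: [-3.5, 2.5, 8.2]
finger_gap: 0.0006
grip_force: 3.9
```

Run:
```python
from h import *
s=r.state();print(s['t'],s['eef_pos'],s['ft_force'])
i=r.snapshot("side");a=cv2.resize(i[300:400,190:300,::-1],None,fx=5,fy=5)
w=cv2.resize(r.snapshot("wrist")[100:330,240:400,::-1],(250,500),interpolation=1)
cv2.imwrite("pics/z3.png",np.hstack([a,w]))
```

```text
6.4 [0.45862314 0.23085784 0.06334773] [-3.52936752  2.45215417  8.15806677]
```

View pics/z3.png

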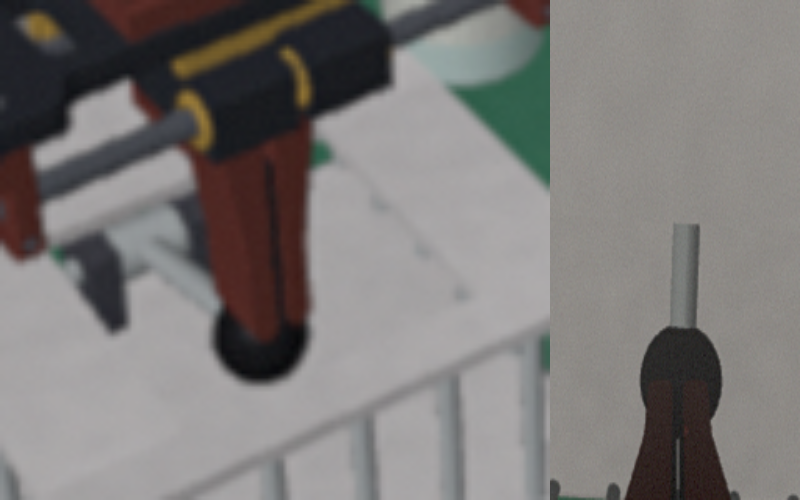

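The crops show the fingertips on top of the ball, and the force is 8 N: 3.5 N of friction towards -x plus the lever load. The ball is starting to move, so I'll keep pressing while watching the force.

>>> apply_moves([
  {"delta_rot":[0,0,0],"translation":[0,0,3],"claw":255},
  {"delta_rot":[0,0,0],"translation":[0,0,6],"claw":255},
  {"delta_rot":[0,0,0],"translation":[0,0,9],"claw":255},
])

```text
t: 6.88
eef_pos: [0.4578, 0.2309, 0.0543]
orientation: [-3.102, 0.497, 0.003]
ft_force: [-4.1, 1.8, 6.9]
finger_gap: -0.0001
grip_force: 3.5
```

>>> apply_moves([
  {"delta_rot":[0,0,0],"translation":[0,0,3],"claw":255},
  {"delta_rot":[0,0,0],"translation":[0,0,6],"claw":255},
])

```text
t: 7.12
eef_pos: [0.4577, 0.2308, 0.0483]
orientation: [-3.102, 0.496, 0.003]
ft_force: [-3.3, 2.0, 6.3]
finger_gap: 0.0005
grip_force: 3.1
```

Run:
```python
from h import *
s=r.state();print(s['t'],s['eef_pos'],s['ft_force'])
i=r.snapshot("side");a=cv2.resize(i[300:400,190:300,::-1],None,fx=5,fy=5)
w=cv2.resize(r.snapshot("wrist")[100:330,240:400,::-1],(250,500),interpolation=1)
cv2.imwrite("pics/z4.png",np.hstack([a,w]))
```

```text
7.125 [0.45772793 0.23076874 0.04828169] [-3.32469162  1.98235511  6.25094662]
```

View pics/z4.png

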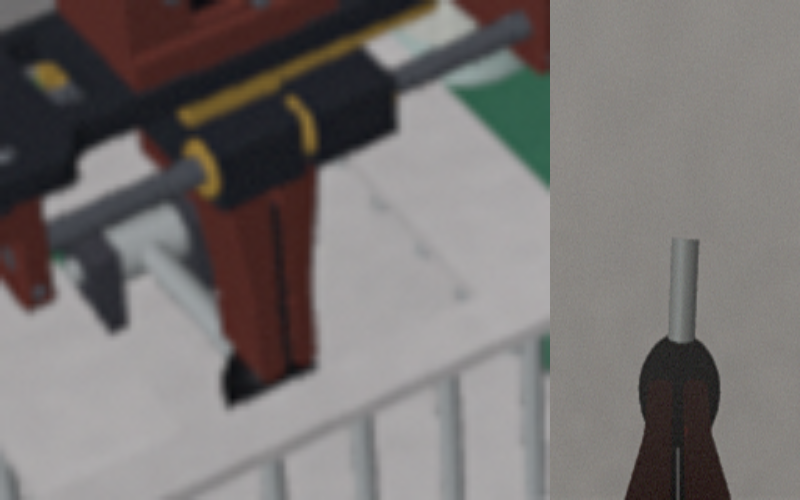

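The lever is following the press: the ball is now low in the crop at (270,385) and the load is steady at 6 N. I'll press on until it reaches the stop.

>>> apply_moves([
  {"delta_rot":[0,0,0],"translation":[0,0,2],"claw":255},
  {"delta_rot":[0,0,0],"translation":[0,0,4],"claw":255},
])

```text
t: 7.48
eef_pos: [0.4581, 0.2306, 0.0443]
orientation: [3.102, -0.496, -0.002]
ft_force: [-4.1, 0.7, 5.4]
finger_gap: 0.0002
grip_force: 2.9
```

>>> apply_moves([
  {"delta_rot":[0,0,0],"translation":[0,0,2],"claw":255},
  {"delta_rot":[0,0,0],"translation":[0,0,3],"claw":255},
])

```text
t: 7.72
eef_pos: [0.4581, 0.2307, 0.0412]
orientation: [3.102, -0.496, -0.002]
ft_force: [-3.8, 0.9, 6.0]
finger_gap: 0.0004
grip_force: 2.7
```

>>> apply_moves([
  {"delta_rot":[0,0,0],"translation":[0,0,1],"claw":255},
  {"delta_rot":[0,0,0],"translation":[0,0,2],"claw":255},
])

```text
t: 7.98
eef_pos: [0.4582, 0.2307, 0.0398]
orientation: [-3.102, 0.496, 0.002]
ft_force: [-6.3, 0.9, 16.6]
finger_gap: 0.0006
grip_force: 8.6
```

The force jumped to 16.6 N after about 27 mm of travel, so the vent lever is on its stop. I'll retreat straight up and travel above the paddle window.

>>> apply_moves([
  {"delta_rot":[0,0,0],"translation":[0,0,-30],"claw":255},
  {"delta_rot":[0,0,0],"translation":[0,0,-90],"claw":255},
  {"delta_rot":[0,0,0],"translation":[0,0,-150],"claw":255},
  {"delta_rot":[0,0,0],"translation":[0,0,-210],"claw":255},
  {"delta_rot":[0,0,0],"translation":[0,0,-250],"claw":255},
  {"delta_rot":[0,0,-5],"translation":[22,54,-250],"claw":255},
  {"delta_rot":[0,0,-10],"translation":[45,109,-250],"claw":255},
  {"delta_rot":[0,0,-15],"translation":[67,163,-250],"claw":255},
  {"delta_rot":[0,0,-20],"translation":[90,218,-250],"claw":255},
  {"delta_rot":[0,0,-25],"translation":[112,272,-250],"claw":255},
  {"delta_rot":[0,0,-30],"translation":[135,326,-250],"claw":255},
  {"delta_rot":[0,0,-36],"translation":[157,380,-250],"claw":255},
  {"delta_rot":[0,0,-36],"translation":[180,435,-250],"claw":255},
  {"delta_rot":[0,0,-36],"translation":[180,435,-250],"claw":255},
  {"delta_rot":[0,0,-36],"translation":[180,435,-250],"claw":255},
  {"delta_rot":[0,0,-36],"translation":[180,435,-250],"claw":255},
  {"delta_rot":[0,0,-36],"translation":[180,435,-250],"claw":255},
])

```text
t: 10.1
eef_pos: [0.4944, -0.2376, 0.2894]
orientation: [-3.103, -0.489, -0.0]
ft_force: [-0.5, 0.2, 0.4]
finger_gap: 0.0004
grip_force: 0.0
```

Run:
```python
from h import *
s=r.state();print(s['t'],s['eef_pos'],s['orientation'],s['ft_force'],'to go',tool(np.array([.493,-.239,.08])-s['eef_pos']))
# ball position now, side view: compare with predicted up/down centres
d=r.calibration('side');i=r.snapshot("side")
m=np.uint8(i.max(2)<45)*255;m[:330]=0;m[420:]=0;m[:,:205]=0;m[:,290:]=0
n,l,st,ce=cv2.connectedComponentsWithStats(m);print(st[1:],ce[1:])
u=np.array([.933,-.359,0]);h=np.array([.463,.2276,0])+.082*u
for e in(.36,.29,.06,.02): print(e,proj(d,h-.085*np.cos(e)*u+[0,0,.055+.085*np.sin(e)]))
```

```text
10.1 [ 0.49444245 -0.2376011   0.28944528] [-3.10318250e+00 -4.89452658e-01 -2.56620596e-04] [-0.53704565  0.15174091  0.36578048] to go [ -1.83834562   0.89151843 209.44495554]
[[233 351   1   1   1]
 [233 353   1   1   1]
 [231 354   1   1   1]
 [230 355   4   2   4]
 [211 358   1   1   1]
 [213 358   1   1   1]
 [211 360   1   1   1]
 [213 360   1   1   1]
 [211 362   3   3   6]
 [236 372  14   9  66]] [[233.         351.        ]
 [233.         353.        ]
 [231.         354.        ]
 [231.5        355.75      ]
 [211.         358.        ]
 [213.         358.        ]
 [211.         360.        ]
 [213.         360.        ]
 [212.33333333 363.        ]
 [241.68181818 374.89393939]]
0.36 [240.19121783 362.15812043]
0.29 [241.10899209 365.93927393]
0.06 [243.18610021 377.44575543]
0.02 [243.39530608 379.26664858]
```

Run:
```python
from h import *
a=cv2.imread('pics/side0.png');b=r.snapshot("side")[:,:,::-1]
for i in(a,b):
    m=np.uint8(i.max(2)<85)*255;m[:345]=0;m[420:]=0;m[:,:205]=0;m[:,290:]=0
    m=cv2.morphologyEx(m,cv2.MORPH_OPEN,np.ones((7,7),np.uint8))
    n,l,st,ce=cv2.connectedComponentsWithStats(m);print(st[1:],ce[1:])
```

```text
[[207 351   8  10  77]
 [233 356  18  19 290]] [[210.45454545 355.54545455]
 [241.45517241 365.01034483]]
[[228 348   7   8  56]
 [207 351   8  10  76]] [[231.         351.5       ]
 [210.40789474 355.57894737]]
```

Run:
```python
from h import *
a=cv2.imread('pics/side0.png').max(2);b=r.snapshot("side").max(2)
for c in(234,238,242,246,250): print(c,a[350:400:2,c],'\n   ',b[350:400:2,c])
```

```text
234 [ 68  61  50  77 111  52  14  19  17  16  39  93 147 151 149 150 149 150
 150 149 149 148 128 123 148] 
    [ 71  63  55  60 147 157 135 113 135 151 152 147 155 155 144 141 153 158
 155 156 156 155 135 130 154]
238 [151 150 151  90  17  23  29  39  34  24  21  14  61 148 148 147 147 149
 146 147 148 127 125 148 149] 
    [158 156 156 155 154 154 155 155 149 110 125 119  38  16  20  93 158 155
 153 156 156 133 130 155 155]
242 [152 150 146  44  15  21  21  23  28  22  20  16  27 137 151 150 151 150
 150 149 134 120 135 134 136] 
    [158 157 156 156 154 155 154 155 156 157 120  22  23  24  77 158 155 156
 155 158 141 127 142 141 141]
246 [151 148 151  98  14  13  17  14  18  18  15  15  97 150 150 149 151 149
 149 137 120 108 101  97  97] 
    [158 157 154 155 155 156 156 155 157 158 115  20  18  74 158 159 159 156
 155 144 126 113 106 101 100]
250 [150 148 149 152 143  87  44  24  23  58 102 150 149 149 149 149 150 149
 136 118 145 150 149 149 149] 
    [157 157 157 157 157 155 157 156 156 157 160 103  53 145 158 157 157 157
 142 124 150 157 157 157 157]
```

The ball's top edge moved from row 356 to row 371, which matches the lever being down. Now I'll press the paddle.

>>> apply_moves([
  {"delta_rot":[0,0,0],"translation":[-2,1,50],"claw":255},
  {"delta_rot":[0,0,0],"translation":[-2,1,100],"claw":255},
  {"delta_rot":[0,0,0],"translation":[-2,1,150],"claw":255},
  {"delta_rot":[0,0,0],"translation":[-2,1,180],"claw":255},
  {"delta_rot":[0,0,0],"translation":[-2,1,200],"claw":255},
  {"delta_rot":[0,0,0],"translation":[-2,1,210],"claw":255},
  {"delta_rot":[0,0,0],"translation":[-2,1,215],"claw":255},
  {"delta_rot":[0,0,0],"translation":[-2,1,215],"claw":255},
])

```text
t: 11.25
eef_pos: [0.4932, -0.2406, 0.0747]
orientation: [3.103, 0.487, 0.001]
ft_force: [0.6, -0.1, -0.1]
finger_gap: 0.0004
grip_force: 0.0
```

>>> apply_moves([
  {"delta_rot":[0,0,0],"translation":[0,0,4],"claw":255},
  {"delta_rot":[0,0,0],"translation":[0,0,8],"claw":255},
  {"delta_rot":[0,0,0],"translation":[0,0,12],"claw":255},
  {"delta_rot":[0,0,0],"translation":[0,0,16],"claw":255},
  {"delta_rot":[0,0,0],"translation":[0,0,20],"claw":255},
])

```text
t: 11.88
eef_pos: [0.4928, -0.2408, 0.0544]
orientation: [3.103, 0.487, -0.0]
ft_force: [-1.6, -0.8, 5.0]
finger_gap: 0.0007
grip_force: 2.3
```

Run:
```python
from h import *
s=r.state();print(s['t'],s['eef_pos'],s['ft_force'])
a=cv2.resize(r.snapshot("side")[170:290,310:430,::-1],(500,500))
w=cv2.resize(r.snapshot("wrist")[100:330,240:400,::-1],(250,500),interpolation=1)
cv2.imwrite("pics/z5.png",np.hstack([a,w]))
```

```text
11.875 [ 0.49275612 -0.24078972  0.05441913] [-1.55644928 -0.77992381  5.04598031]
```

View pics/z5.png

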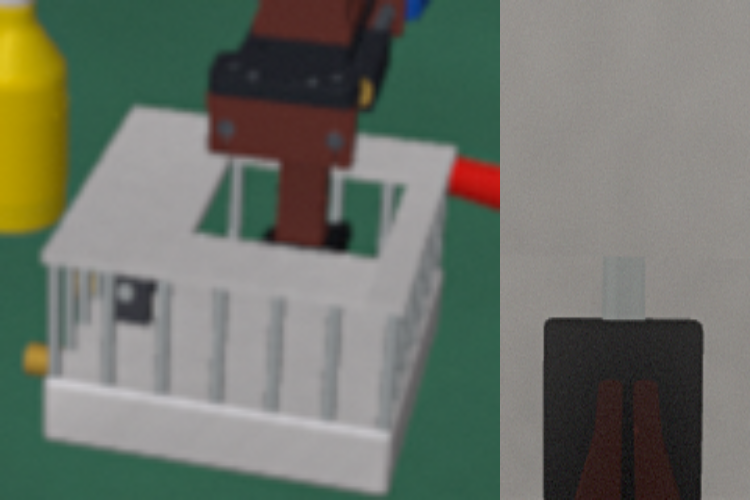

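Run:
```python
from h import *
d=r.calibration('side');v=np.array([-.302,.953,0]);e=np.array([.493,-.241,0]);u=np.array([.953,.302,0])
mid=((208+355)/2/4.17+310, (150+166)/2/4.17+170);print(mid)
for L in(.06,.07,.08,.089):
  for z in(.105,.12,.135,.15): print(L,z,proj(d,e+L*v+[0,0,z]))
```

```text
(377.50599520383696, 207.88968824940048)
0.06 0.105 [375.72619541 231.27300175]
0.06 0.12 [376.13045701 224.44924878]
0.06 0.135 [376.54050763 217.52777976]
0.06 0.15 [376.95647252 210.50648061]
0.07 0.105 [374.71384064 233.68022911]
0.07 0.12 [375.11407447 226.81926253]
0.07 0.135 [375.52008571 219.85925717]
0.07 0.15 [375.93200038 212.79805299]
0.08 0.105 [373.68531258 236.12591414]
0.08 0.12 [374.08133699 229.22741293]
0.08 0.135 [374.48312439 222.2285241 ]
0.08 0.15 [374.89080148 215.12704033]
0.089 0.105 [372.7454865  238.36067919]
0.089 0.12 [373.13756114 231.42812147]
0.089 0.135 [373.53538321 224.39393932]
0.089 0.15 [373.93908001 217.25588166]
```

The paddle press is centred, with the fingers in the middle of the paddle. The bracket bottom is about 0.15 m up, well clear of the plate.

>>> apply_moves([
  {"delta_rot":[0,0,0],"translation":[0,0,4],"claw":255},
  {"delta_rot":[0,0,0],"translation":[0,0,8],"claw":255},
  {"delta_rot":[0,0,0],"translation":[0,0,12],"claw":255},
  {"delta_rot":[0,0,0],"translation":[0,0,16],"claw":255},
])

```text
t: 12.48
eef_pos: [0.4923, -0.2406, 0.0382]
orientation: [3.103, 0.487, -0.001]
ft_force: [-2.2, -2.0, 5.5]
finger_gap: 0.0006
grip_force: 2.4
```

>>> apply_moves([
  {"delta_rot":[0,0,0],"translation":[0,0,2],"claw":255},
  {"delta_rot":[0,0,0],"translation":[0,0,4],"claw":255},
])

```text
t: 12.72
eef_pos: [0.4925, -0.2405, 0.0342]
orientation: [-3.103, -0.487, 0.001]
ft_force: [-2.5, -0.8, 5.1]
finger_gap: 0.0002
grip_force: 2.3
```

>>> apply_moves([
  {"delta_rot":[0,0,0],"translation":[0,0,1],"claw":255},
  {"delta_rot":[0,0,0],"translation":[0,0,2],"claw":255},
  {"delta_rot":[0,0,0],"translation":[0,0,3],"claw":255},
])

```text
t: 13.1
eef_pos: [0.4927, -0.2405, 0.0322]
orientation: [3.104, 0.487, -0.0]
ft_force: [-6.3, 0.2, 22.1]
finger_gap: 0.0005
grip_force: 10.8
```

The paddle lever is on its stop at 22 N. The TCP-to-pad offset is 31 mm here, the same as at the vent stop, so both levers are fully down.

>>> apply_moves([
  {"delta_rot":[0,0,0],"translation":[0,0,-30],"claw":255},
  {"delta_rot":[0,0,0],"translation":[0,0,-90],"claw":255},
  {"delta_rot":[0,0,0],"translation":[0,0,-150],"claw":255},
  {"delta_rot":[0,0,0],"translation":[0,0,-210],"claw":255},
  {"delta_rot":[0,0,0],"translation":[0,0,-250],"claw":255},
  {"delta_rot":[0,0,0],"translation":[0,0,-250],"claw":255},
  {"delta_rot":[0,0,0],"translation":[0,0,-250],"claw":255},
  {"delta_rot":[0,0,0],"translation":[0,0,-250],"claw":255},
])

```text
t: 14.1
eef_pos: [0.4919, -0.2396, 0.2792]
orientation: [-3.101, -0.486, 0.004]
ft_force: [-1.0, 0.1, -0.6]
finger_gap: 0.0003
grip_force: 0.0
```

Run:
```python
from workcell import r
s=r.state();print(s['t'],s['eef_pos'],s['ft_force'],abs(s['qvel']).max())
print(r.finish_job())
```

```text
14.1 [ 0.49188614 -0.23962235  0.27915448] [-0.97440911  0.12079925 -0.56202186] 0.005405532907955571
the job is handed in; nothing more can be done
None
```

I pressed the vent lever and then the paddle lever down to their stops (force jumps of 16.6 N and 22 N), raised the arm clear and handed the job in at about 14 s; it returned no verdict, and I did not check the jaw opening by camera.

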